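# Press the tallest sweet jar's lid shut

### The job

Three sweet jars stand on the shop counter with their flap lids open. Press the lid of the tallest jar fully shut with the fingertips, gently and without shoving, lifting or tipping the jar, then take the hand away. The two shorter jars are still being filled: leave their lids standing open as they are, and do not disturb those jars, the scoop or the tin.

Things in the scene. Friction and masses are not known exactly. Their poses are not given: they have to be found in the camera images.
- tall_jar: The tallest of three square clear plastic jars full of sweets, 100 x 100 mm and 180 mm high to the rim, about 0.8 kg, loose on the counter. The shut lid's top is 186 mm above the underside. Its origin is the centre of its underside; its z points up and its -x side is the front, where the lid opens.
- tall_lid (a joint): Hinge angle of the tallest jar's lid, rad: 0 fully shut, flat on the rim; grows as the front edge rises, stop at 1.25; starts at 0.45 to 0.85. Stiff hinge (0.08 N m friction): the lid stays where it is left, no spring or catch. Hinge line parallel to the jar's y, at x = +50, z = 180 mm in the jar's frame (rear top edge).
- tall_lid_middle (a point): The lid is a black plate 104 mm square, 6 mm thick, with a front tab 34 mm wide reaching 120 mm from the hinge line; shut, it lies on a springy rubber seal at the rim that gives up to 6 mm at 2.5 N/mm. This is the point on top of the tallest jar's lid, in the middle of the plate, 52 mm from the hinge line; it moves with the lid.
- tall_lid_tab (a point): Point on top of the tallest jar's lid tab, 115 mm from the hinge line; it moves with the lid.
- middle_jar: A jar of the same make, 130 mm high to the rim, about 0.6 kg, loose, with the same kind of lid, standing open; to be left alone. Its origin is the centre of its underside; its z points up and its -x side is the front, where the lid opens.
- middle_lid (a joint): Hinge angle of the 130 mm jar's lid, rad: 0 fully shut, flat on the rim; grows as the front edge rises, stop at 1.25; starts at 0.45 to 0.85. Stiff hinge (0.08 N m friction): the lid stays where it is left, no spring or catch. Hinge line parallel to the jar's y, at x = +50, z = 130 mm in the jar's frame (rear top edge).
- middle_lid_tab (a point): Point on top of the 130 mm jar's lid tab, 115 mm from the hinge line; it moves with the lid.
- short_jar: A jar of the same make, 90 mm high to the rim, about 0.45 kg, loose, with the same kind of lid, standing open; to be left alone. Its origin is the centre of its underside; its z points up and its -x side is the front, where the lid opens.
- short_lid (a joint): Hinge angle of the 90 mm jar's lid, rad: 0 fully shut, flat on the rim; grows as the front edge rises, stop at 1.25; starts at 0.45 to 0.85. Stiff hinge (0.08 N m friction): the lid stays where it is left, no spring or catch. Hinge line parallel to the jar's y, at x = +50, z = 90 mm in the jar's frame (rear top edge).
- short_lid_tab (a point): Point on top of the 90 mm jar's lid tab, 115 mm from the hinge line; it moves with the lid.
- scoop: A loose aluminium sweet scoop lying on the counter, pan 88 x 56 mm with walls 24 to 30 mm high along +x of its origin, round handle 16 mm thick and 85 mm long along -x; origin on the underside where the handle meets the pan. To be left alone.
- tin: A loose round closed tin, 84 mm across, 50 mm high; origin at the centre of its underside. To be left alone.

How it is judged:
By the outcome, as a careful person would: the job done as asked, in the order asked, and still so for the second after the job is handed in, with the robot touching nothing.
It also fails if it takes over 32 s, if anything falls off the work surface, if the arm or the gripper's body presses on something with over 40 N, if the wrist force passes 120 N, or if a joint passes its speed limit or range.

### The arm

A 6-joint arm with a two-finger parallel gripper is mounted at the origin on the work surface. World frame = base frame: x ahead of the robot, y to its left, z up, the work surface at z = 0. Lengths are in m, angles in rad, forces in N, time in s.
With the tool pointing down it reaches from about 0.375 to 0.9 m from the base axis. Payload 3.1 kg.
Tool frame: the origin (TCP) lies on the centre line of the jaws, within the pads' length; the fingertips stand 19 mm ahead of it and the grasp point (between the pads) is the TCP; z points along the fingers, y is the line along which they close (so a half turn about z gives the same grasp; the last joint's range is limited). The gripper opens to 85 mm and grips with 20 to 120 N. Pads are 22 mm wide; open, the fingers measure 114 mm over their backs; the gripper's body (76 mm by 85 mm) begins 54 mm behind the grasp point. The pads swing forward as they close: fully open they stand 13 mm farther back than shut.
Start: joints at [1.002, 0.527, 1.433, -0, 1.181, -0.178], TCP at [0.237, 0.578, 0.216] pointing down, gripper open.
Joint ranges: [-3.08, 3.08], [-0.75, 2.2], [0.22, 2.44], [-1.43, 4.57], [0, 2.65], [-2.85, 2.85]. Speed limits (rad/s): [2.79, 2.79, 3.14, 3.14, 3.14, 3.14].

### API

Orientations are given as a unit quaternion [x, y, z, w].
In Python, from station import manip, cams, sign_off gives the robot as it stands.
- The arm moves only by the tool carry_out, never from a script. Its argument "targets" is a list that holds one entry, the list of rows, each a list of 7 numbers: the shift along the tool's x, y, z in cm, then the turn, a rotation vector about the tool's x, y, z in degrees, then the finger opening in cm, from 0 to 8.54. A call has 1 to 12 rows; each row is the pose to reach, as a shift and turn from the pose commanded when the call began, along the tool's axes at that moment; what a row does not reach only later rows make up. A row lasts 1/12 s, in which the tool goes at most 41.7 mm and 7.16 degrees, less where a joint would pass 70% of its speed; a pose out of reach is approached as far as the arm can. A call with a gripper value outside its range is refused whole. The fingers move at their own pace and stop on an object; "force" is the grip in N (left out, the last holds). Time passes only in rows, so rows that repeat a pose let the fingers close. It gives the time, the measured TCP pose, the force, the opening and the grip force at its end, in the units of the state.
- manip.sense(): the state, without advancing time (a new reading comes with each control period).
- cams.snapshot(name): name is "scene" or "top" or "wrist"; returns the picture (420x560x3 uint8, red, green, blue); there is no depth.
- cams.camera_info(name): a dict with "K" (3x3 intrinsics, pixels), "k1" (the pictures are not rectified: a ray, as slopes to the right and down, at radius r is drawn at 1 + k1 r^2 times it, then the intrinsics apply), "T" (4x4, takes a point from camera to world coordinates). Camera axes: x right, y down, z forward; pixel columns grow to the right and rows downward; lengths in m; the calibration is good to about 2 mm. A picture is of the moment at which its call begins: read the wrist's pose just before it. camera_info takes no time and is no camera call; for the wrist camera it gives the pose at the moment of the call.
- sign_off(): hands the job in; it is judged then, once.
The state is a dict: "t": time; "q": joint angles; "qd": joint speeds; "tau": joint torques, N m; "tcp_pos": TCP position; "tool_rot": TCP orientation; "force": force on the tool from outside, world axes, zero at the start; "ft_torque": the same for the moment, N m; "finger_gap": opening from 0.0 (shut) to 1.0 (fully open); "gripper_force": force on a finger pad.
Only numpy, scipy, OpenCV 4.12 (cv2) and the standard library are available. Lean on these libraries where they do the work, as an engineer would, in place of code of your own. Each camera call takes 0.05 s, during which the arm holds its last target. There are 200 camera calls.

## Working session

There is one attempt and no reset: what is moved stays moved. The work goes in short steps, Python scripts to look and compute and a tool call to move; the robot and the scene stay as the last step left them, time stands still between calls to the robot, and variables do not carry over. Pictures are saved under pics/ and viewed, at most 10 in all, crops included, and the job is handed in when it is done.

Besides the shell and the picture viewer there is one more tool, called after "Call:" by a JSON object that holds its "name" and its "arguments", one argument or row to a line. carry_out: Moves the arm, as the interface text tells. Its arguments: {"type":"object","properties":{"targets":{"type":"array"},"force":{"type":"number"}},"required":["targets"]}

```bash
mkdir -p pics; python3 - <<'E'
from station import manip,cams
import cv2,numpy as np
for n in("scene","top"):
    im=cams.snapshot(n); cv2.imwrite(f"pics/{n}0.png",cv2.resize(im[:,:,::-1],(784,588),interpolation=cv2.INTER_CUBIC)); i=cams.camera_info(n); np.save(f"pics/{n}0.npy",im)
    print(n,i["K"],i["k1"],np.round(i["T"],3))
s=manip.sense();print(s)
E
```

```text
scene [[391.51634526   0.         282.60112344]
 [  0.         391.51634526 206.7302515 ]
 [  0.           0.           1.        ]] 0.028871431164167242 [[-0.43   0.566 -0.703  1.217]
 [ 0.903  0.28  -0.326  0.258]
 [ 0.012 -0.775 -0.632  0.681]
 [ 0.     0.     0.     1.   ]]
top [[540.98819733   0.         288.63791496]
 [  0.         540.98819733 213.44513429]
 [  0.           0.           1.        ]] -0.04646171102839374 [[-2.000e-02 -9.890e-01  1.440e-01  4.290e-01]
 [-1.000e+00  2.000e-02 -4.000e-03 -1.300e-02]
 [ 1.000e-03 -1.450e-01 -9.890e-01  1.205e+00]
 [ 0.000e+00  0.000e+00  0.000e+00  1.000e+00]]
{'t': 0.1, 'q': array([ 1.00251005e+00,  5.28367025e-01,  1.43380240e+00, -1.09668770e-05,
        1.18140346e+00, -1.78519371e-01]), 'qd': array([-5.48056391e-04, -2.30441348e-03, -1.60067075e-03, -1.13517413e-04,
       -4.11480918e-04,  9.75908661e-05]), 'tau': array([ 1.72939876e-04, -4.43307388e+01, -1.78586286e+01, -2.13164321e-04,
        3.92084738e-03,  8.10033043e-06]), 'tcp_pos': array([0.23709278, 0.57753827, 0.21482632]), 'tool_rot': array([ 1.93650052e-01,  9.81070169e-01, -9.23740475e-04, -3.56459723e-04]), 'force': array([0.24881831, 0.28743636, 0.21267802]), 'ft_torque': array([-0.05817962,  0.03691008, -0.00421726]), 'gripper_force': 0.0, 'finger_gap': 0.9974916163478916}
```

View pics/scene0.png

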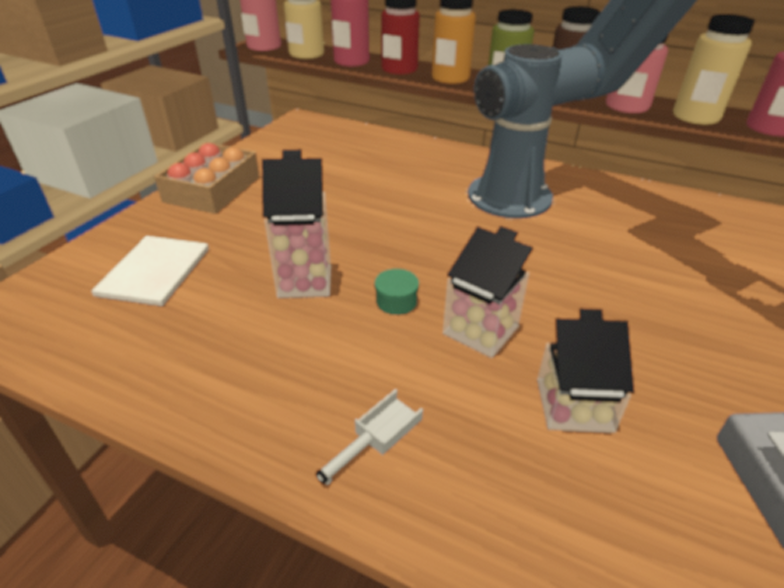

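View pics/top0.png

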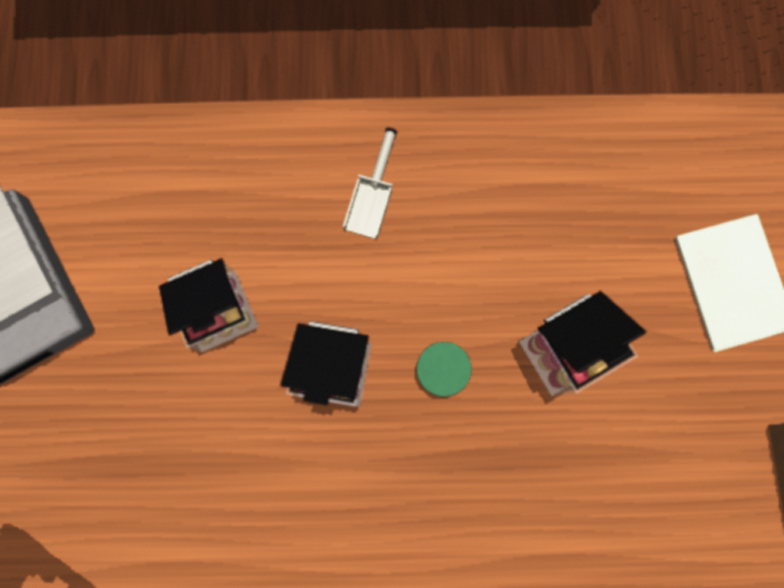

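The tallest jar is on the left in the scene view (lid at about 293,188) and on the right in the top view (lid at about 590,332). Its hinge is on the side away from the robot. Next I'll enlarge both.

```bash
python3 - <<'E'
import cv2,numpy as np
a=np.load("pics/scene0.npy")[100:220,165:255,::-1]; b=np.load("pics/top0.npy")[200:290,360:470,::-1]
a=cv2.resize(a,None,fx=5,fy=5,interpolation=cv2.INTER_CUBIC);b=cv2.resize(b,None,fx=7,fy=6.6,interpolation=cv2.INTER_CUBIC) if 0 else cv2.resize(b,None,fx=6,fy=6,interpolation=cv2.INTER_CUBIC)
g=lambda im:np.clip(255*(im/255.)**0.6,0,255).astype('uint8')
cv2.imwrite("pics/s1.png",g(a));cv2.imwrite("pics/t1.png",g(b))
E
```

```text
(no output)
```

View pics/s1.png

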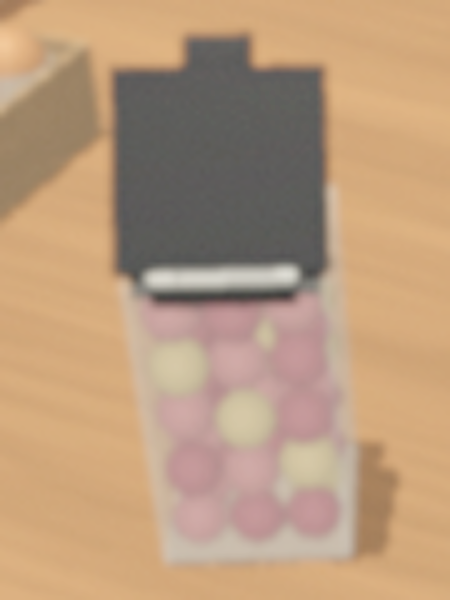

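View pics/t1.png

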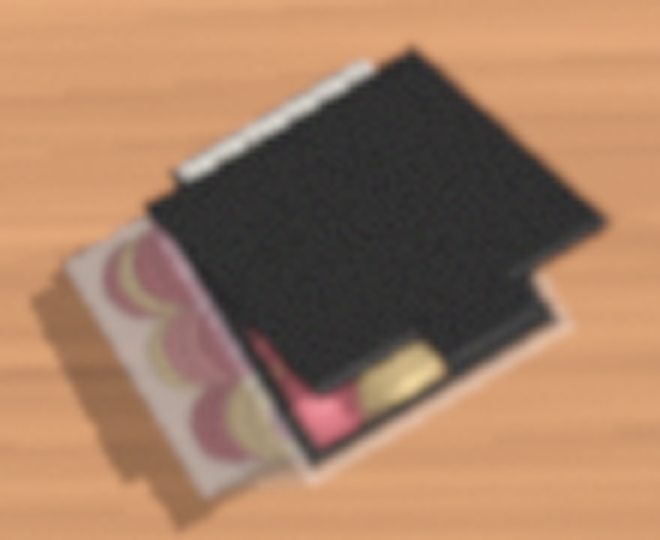

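The scene crop shows the whole lid plus tab, with plate corners at about (113,70), (325,68), (325,272), (117,272) and tab at (187..249,36). The top crop shows plate corners at (152,208), (413,48), (608,222), (318,388) and the front rim at (310,480) and (570,322). I'll fit one jar pose and lid angle to both views.

```bash
cat > h.py <<'E'
import numpy as np,cv2
from station import manip,cams
from scipy.optimize import least_squares
from scipy.spatial.transform import Rotation as R
def proj(P,i):
    T=np.linalg.inv(i["T"]);c=P@T[:3,:3].T+T[:3,3]
    s=c[:,:2]/c[:,2:]; s=s*(1+i["k1"]*(s**2).sum(1,keepdims=True))
    return s*i["K"][0,0]+i["K"][:2,2]
def lidpt(r,y,th,n=6): return [50-r*np.cos(th)+n*np.sin(th),y,180+r*np.sin(th)+n*np.cos(th)]
def world(p,P):
    c,s=np.cos(p[2]),np.sin(p[2]);P=np.array(P)/1000.
    return P@np.array([[c,-s,0],[s,c,0],[0,0,1]]).T+[p[0],p[1],p[4] if len(p)>4 else 0]
E
cat > fit.py <<'E'
from h import *
S=[(113,70),(325,68),(325,272),(117,272),(187,36),(249,36),(167,562),(355,557)]
Tt=[(152,208),(413,48),(608,222),(318,388),(310,480),(570,322),(70,260),(210,500)]
S=np.array(S)/5+[165,100]-.4; Tt=np.array(Tt)/6+[360,200]-.42
si,ti=cams.camera_info("scene"),cams.camera_info("top")
def res(p):
    th=p[3]
    A=[lidpt(104,-52,th),lidpt(104,52,th),lidpt(0,52,th),lidpt(0,-52,th),lidpt(120,-17,th),lidpt(120,17,th),[50,-50,0],[50,50,0]]
    B=[lidpt(0,52,th),lidpt(0,-52,th),lidpt(104,-52,th),lidpt(104,52,th),[-50,50,180],[-50,-50,180],[50,50,0],[-50,50,0]]
    return np.r_[(proj(world(p,A),si)-S).ravel(),(proj(world(p,B),ti)-Tt).ravel()]
best=min((least_squares(res,[.45,-.3,y0,.6,0],loss='soft_l1') for y0 in(0,.5,-.5)),key=lambda r:r.cost)
p=best.x;print(np.round(p,4),best.cost);print(np.round(res(p).reshape(-1,2),1).tolist())
print("mid,tab now",world(p,[lidpt(52,0,p[3]),lidpt(115,0,p[3])]).round(4))
print("mid,tab shut",world(p,[lidpt(52,0,0),lidpt(115,0,0)]).round(4))
# intersect check: tin centre-ish and single-view tab triangulation
def ray(px,i):
    s=cv2.undistortPoints(np.array([[px]],float),i["K"],np.array([i["k1"],0,0,0,0]))[0,0]
    d=i["T"][:3,:3]@[s[0],s[1],1];return i["T"][:3,3],d/np.linalg.norm(d)
for k,j in((0,2),(1,3),(2,0),(3,1)):
    (a,u),(b,v)=ray(S[k],si),ray(Tt[j],ti)
    t=np.linalg.lstsq(np.c_[u,-v],b-a,rcond=None)[0];print("tri",((a+t[0]*u+b+t[1]*v)/2).round(4),"gap",np.linalg.norm(a+t[0]*u-b-t[1]*v).round(4))
E
python3 fit.py; cat > /dev/null
```

```text
[ 0.5143 -0.2682  0.504   0.7627 -0.0022] 10.394065087991184
[[-0.3, -0.4], [0.7, -0.6], [1.5, 0.4], [-0.8, 1.2], [-0.5, -0.2], [1.2, -0.3], [-0.1, 1.2], [-0.3, 1.1], [-1.9, -0.9], [0.6, -1.2], [0.9, -0.3], [-0.2, 1.5], [0.9, 0.9], [1.9, 0.7], [-0.8, 0.5], [-0.8, -0.6]]
mid,tab now [[ 0.5288 -0.2602  0.2181]
 [ 0.4889 -0.2822  0.2616]]
mid,tab shut [[ 0.5125 -0.2691  0.1838]
 [ 0.4574 -0.2996  0.1838]]
tri [ 0.5208 -0.3229  0.2529] gap 0.0009
tri [ 0.4734 -0.2333  0.2536] gap 0.0003
tri [ 0.5353 -0.2008  0.1812] gap 0.0014
tri [ 0.5845 -0.286   0.1846] gap 0.0011
```

The fit agrees with the triangulated corners within about 3 mm. The jar is at (0.514, -0.268), yaw 29°, lid 0.76 rad. Now the helper for approach moves.

```bash
cat >> h.py <<'E'
J=[.5143,-.2682,.504,.7627,-.002]
def go(pos,yaw=np.degrees(J[2]),p0=None,R0=None):
    "tool y at world angle yaw, tool down"
    s=manip.sense(); p0=s["tcp_pos"] if p0 is None else p0; R0=R.from_quat(s["tool_rot"]) if R0 is None else R0
    a=np.radians(yaw);y=np.array([np.cos(a),np.sin(a),0]);z=np.array([0,0,-1.]);R1=R.from_matrix(np.c_[np.cross(y,z),y,z])
    print("shift cm",(R0.inv().apply(np.array(pos)-p0)*100).round(2),"rot",np.degrees((R0.inv()*R1).as_rotvec()).round(1)); return R1
E
python3 - <<'E'
from h import *
R1=go([.42,.25,.40])
pre=world(J,[[0,0,310]])[0];print(pre)
go(pre); go(pre,p0=np.array([.42,.25,.40]),R0=R1)
E
```

```text
shift cm [-29.36 -23.38 -18.48] rot [-0.1  0.  38.8]
[ 0.5143 -0.2682  0.308 ]
shift cm [-57.77 -67.72  -9.21] rot [-0.1  0.  38.8]
shift cm [-49.93 -16.77   9.2 ] rot [0. 0. 0.]
```

Call:
{"name": "carry_out", "arguments": {
  "targets": [
    [[-4,-3,-12,0,0,8,0],[-8,-6,-18.5,0,0,16,0],[-12,-9.5,-18.5,0,0,24,0],[-16,-13,-18.5,0,0,32,0],[-20,-16,-18.5,0,0,38.8,0],[-29.4,-23.4,-18.5,0,0,38.8,0],[-29.4,-23.4,-18.5,0,0,38.8,0],[-29.4,-23.4,-18.5,0,0,38.8,0],[-29.4,-23.4,-18.5,0,0,38.8,0],[-29.4,-23.4,-18.5,0,0,38.8,0],[-29.4,-23.4,-18.5,0,0,38.8,0],[-29.4,-23.4,-18.5,0,0,38.8,0]]
  ]
}}

```text
t: 1.1
tcp_pos: [0.4236, 0.2457, 0.4016]
tool_rot: [0.511, 0.859, -0.0, 0.002]
force: [0.1, 0.5, 1.2]
finger_gap: 0.0
gripper_force: 0.0
```

Call:
{"name": "carry_out", "arguments": {
  "targets": [
    [[-49.5,-16.8,0,0,0,0,0],[-49.5,-16.8,0,0,0,0,0],[-49.5,-16.8,0,0,0,0,0],[-49.5,-16.8,0,0,0,0,0],[-49.5,-16.8,0,0,0,0,0],[-49.5,-16.8,0,0,0,0,0],[-49.5,-16.8,0,0,0,0,0],[-49.5,-16.8,0,0,0,0,0],[-49.5,-16.8,0,0,0,0,0],[-49.5,-16.8,0,0,0,0,0],[-49.5,-16.8,0,0,0,0,0],[-49.5,-16.8,0,0,0,0,0]]
  ]
}}

```text
t: 2.1
tcp_pos: [0.5083, -0.2435, 0.4001]
tool_rot: [0.508, 0.861, 0.0, -0.001]
force: [1.0, -0.2, -0.2]
finger_gap: -0.002
gripper_force: 0.0
```

```bash
python3 - <<'E'
from h import *
i=cams.camera_info("wrist");im=cams.snapshot("wrist");np.save("pics/w1.npy",im);np.savez("pics/w1i.npz",**i)
s=manip.sense();print(s["t"],s["tcp_pos"],s["force"],np.abs(s["qd"]).max()); print(np.round(i["T"],3),i["K"][0,0])
th=J[3];P=[lidpt(104,-52,th),lidpt(104,52,th),lidpt(0,52,th),lidpt(0,-52,th),lidpt(120,-17,th),lidpt(120,17,th)]
uv=proj(world(J,P),i);print(uv.round(1).tolist())
g=np.ascontiguousarray(im[:,:,::-1]);g=cv2.resize(g,(784,588))
for u in uv*1.4: cv2.circle(g,tuple(int(v) for v in u),3,(0,255,0),1)
cv2.imwrite("pics/w1.png",g)
E
```

```text
2.15 [ 0.5098316  -0.25215804  0.39914902] [ 3.06377538 -5.24471266  1.65956203] 0.1179339843108477
[[ 0.875  0.463  0.139  0.472]
 [ 0.483 -0.838 -0.253 -0.18 ]
 [-0.     0.289 -0.957  0.559]
 [ 0.     0.     0.     1.   ]] 357.37397687789263
[[251.3, 268.6], [248.6, 157.9], [326.1, 147.7], [322.7, 240.3], [236.3, 238.1], [234.9, 200.8]]
```

View pics/w1.png

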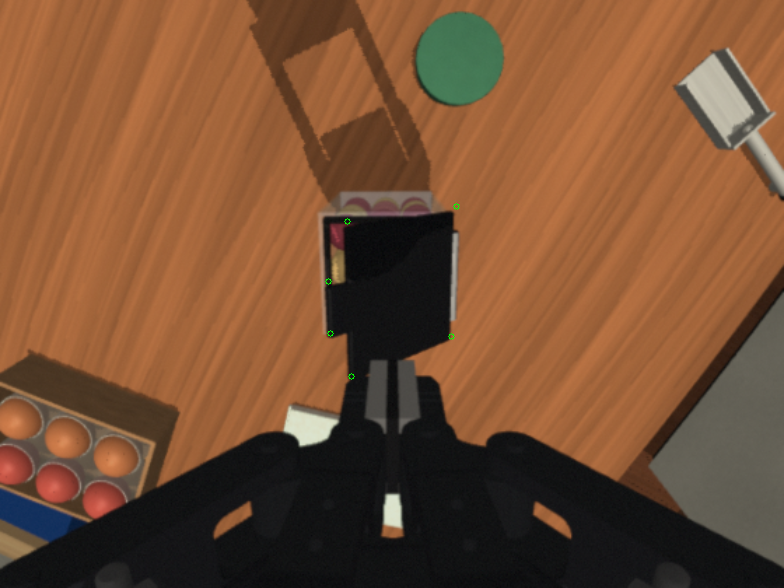

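The fitted lid projects onto the seen lid within a few pixels (corners about 330,333 / 455,207 / 451,336), so the fit holds. Approaching just above the lid.

```bash
python3 - <<'E'
from h import *
# commanded pose of the last move ~ (0.5098..); measured used
pre=world(J,[[5,0,278]])[0];R1=go(pre)
print("tool-axis steps from pre (cm):")
for th in np.linspace(.763,-.02,9):
    e=np.array(lidpt(85,0,th)); print(round(th,2),"tip z",round(e[2]-2,1),"y",round((e[0]+12-5)/10,2),"z(if TCP-tip 19)",round((278-19-e[2])/10,2))
E
```

```text
shift cm [-1.55  0.16 12.32] rot [-0.2  0.3 -0.3]
tool-axis steps from pre (cm):
0.76 tip z 241.1 y -0.03 z(if TCP-tip 19) 1.59
0.67 tip z 235.2 y -0.62 z(if TCP-tip 19) 2.18
0.57 tip z 228.7 y -1.15 z(if TCP-tip 19) 2.83
0.47 tip z 221.8 y -1.61 z(if TCP-tip 19) 3.52
0.37 tip z 214.4 y -2.0 z(if TCP-tip 19) 4.26
0.27 tip z 206.7 y -2.32 z(if TCP-tip 19) 5.03
0.18 tip z 198.8 y -2.56 z(if TCP-tip 19) 5.82
0.08 tip z 190.6 y -2.73 z(if TCP-tip 19) 6.64
-0.02 tip z 182.3 y -2.81 z(if TCP-tip 19) 7.47
```

Call:
{"name": "carry_out", "arguments": {
  "targets": [
    [[-0.4,0.5,4,0,0,0,0],[-0.4,0.5,8,0,0,0,0],[-0.4,0.5,10,0,0,0,0],[-0.4,0.5,11.5,0,0,0,0],[-0.4,0.5,12.2,0,0,0,0],[-0.4,0.5,12.2,0,0,0,0],[-0.4,0.5,12.2,0,0,0,0],[-0.4,0.5,12.2,0,0,0,0]]
  ]
}}

```text
t: 2.82
tcp_pos: [0.5155, -0.2436, 0.2801]
tool_rot: [0.508, 0.861, -0.0, 0.001]
force: [-0.4, 0.3, 0.4]
finger_gap: 0.001
gripper_force: 0.0
```

```bash
python3 - <<'E'
from h import *
i=cams.camera_info("wrist");im=cams.snapshot("wrist")
s=manip.sense();print(s["t"],s["tcp_pos"],s["force"]);go(world(J,[[5,0,278]])[0])
cv2.imwrite("pics/w2.png",cv2.resize(im[:,:,::-1],(784,588)))
E
```

```text
2.8667 [ 0.51554601 -0.24368128  0.28027105] [0.98617687 0.27351827 0.15044666]
shift cm [-2.09 -0.79  0.43] rot [0.1 0.2 0. ]
```

View pics/w2.png

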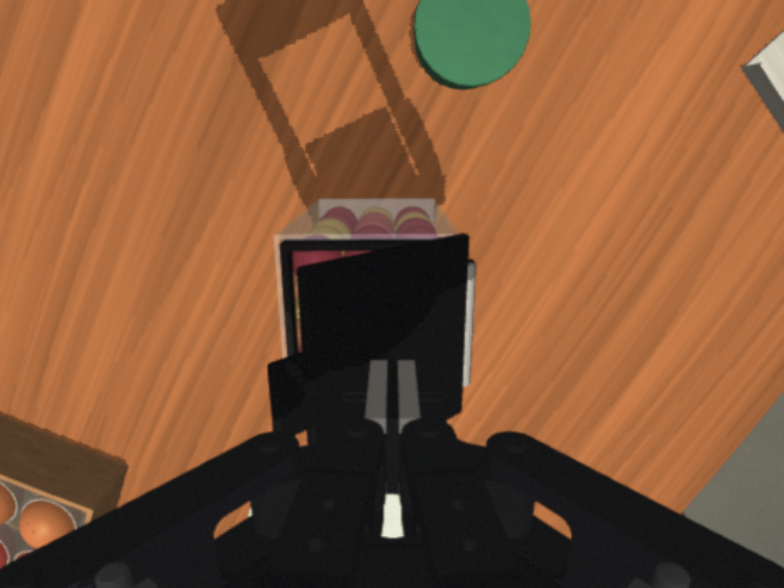

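The jaws are shut and hovering over the lid (tips at about 392,365), 2.1 cm short of the jar's centre line. I'll correct that and start down gently.

Call:
{"name": "carry_out", "arguments": {
  "targets": [
    [[-1.0,-0.8,0.0,0,0,0,0],[-2.1,-1.5,0.0,0,0,0,0],[-2.1,-1.5,0.0,0,0,0,0],[-2.1,-1.5,0.2,0,0,0,0],[-2.1,-1.5,0.4,0,0,0,0],[-2.1,-1.5,0.7,0,0,0,0],[-2.1,-1.5,1.0,0,0,0,0],[-2.1,-1.5,1.0,0,0,0,0],[-2.1,-1.5,1.0,0,0,0,0]]
  ]
}}

```text
t: 3.62
tcp_pos: [0.5115, -0.2685, 0.2683]
tool_rot: [0.508, 0.861, 0.0, -0.001]
force: [0.0, -0.5, 0.3]
finger_gap: -0.001
gripper_force: 0.0
```

```bash
python3 - <<'E'
from h import *
s=manip.sense();print(s["t"],s["tcp_pos"],s["force"]);go(world(J,[[-2,0,272]])[0])
E
```

```text
3.6167 [ 0.51150232 -0.2685478   0.26825555] [ 0.00768523 -0.49023644  0.31874927]
shift cm [-0.1   0.06 -0.17] rot [-0.  -0.1  0. ]
```

Call:
{"name": "carry_out", "arguments": {
  "targets": [
    [[0,0,0.2,0,0,0,0],[0,0,0.4,0,0,0,0],[0,0,0.6,0,0,0,0],[0,-0.2,0.8,0,0,0,0],[0,-0.4,1.0,0,0,0,0],[0,-0.55,1.2,0,0,0,0],[0,-0.75,1.4,0,0,0,0],[0,-0.9,1.6,0,0,0,0],[0,-1.1,1.8,0,0,0,0],[0,-1.25,2.0,0,0,0,0],[0,-1.4,2.2,0,0,0,0],[0,-1.4,2.2,0,0,0,0]]
  ]
}}

```text
t: 4.62
tcp_pos: [0.4989, -0.2758, 0.2462]
tool_rot: [0.509, 0.861, -0.0, -0.001]
force: [0.5, 0.2, -0.4]
finger_gap: 0.0
gripper_force: 0.0
```

```bash
python3 - <<'E'
from h import *
im=cams.snapshot("scene")
s=manip.sense();print(s["t"],s["tcp_pos"],s["force"])
cv2.imwrite("pics/s2.png",cv2.resize(im[70:230,140:340,::-1],None,fx=3.7,fy=3.7,interpolation=cv2.INTER_CUBIC))
E
```

```text
4.6667 [ 0.4991395  -0.27575011  0.24644454] [-0.65098597 -0.01832082  1.09138643]
```

View pics/s2.png

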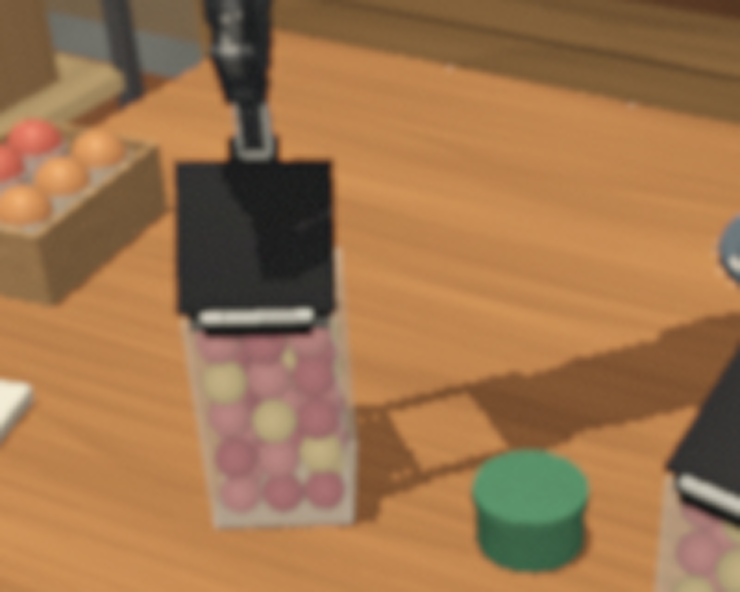

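```bash
python3 - <<'E'
from h import *
i=cams.camera_info("scene")
for th in(.763,.65,.51,.4): print(th,((proj(world(J,[lidpt(104,-52,th),lidpt(104,52,th),lidpt(0,0,th)]),i)-[140,70])*3.7).round(0).tolist())
t=manip.sense()["tcp_pos"]
for d in(.019,.032,.006): print(d,((proj(np.array([t-[0,0,d]]),i)-[140,70])*3.7).round(0))
E
```

```text
0.763 [[174.0, 159.0], [334.0, 157.0], [256.0, 314.0]]
0.65 [[177.0, 166.0], [335.0, 164.0], [256.0, 313.0]]
0.51 [[181.0, 176.0], [337.0, 174.0], [256.0, 311.0]]
0.4 [[184.0, 186.0], [339.0, 184.0], [256.0, 310.0]]
0.019 [[259. 199.]]
0.032 [[261. 216.]]
0.006 [[257. 181.]]
```

```bash
python3 - <<'E'
from h import *
i=cams.camera_info("wrist");s=manip.sense();t=s["tcp_pos"]
for d in(-.06,-.04,-.02,0,.019,.032): print(d,(proj(np.array([t-[0,0,d]]),i)*1.4).round(0))
th=.763;e=world(J,[lidpt(104,-52,th),lidpt(104,52,th),lidpt(0,52,th),lidpt(0,-52,th),lidpt(120,-17,th),lidpt(120,17,th)]);print((proj(e,i)*1.4).round(0).tolist())
im=cams.snapshot("wrist");t2=cams.snapshot("top")
a=cv2.resize(im[:,:,::-1],(784,588))[120:560,180:600];b=cv2.resize(t2[180:300,350:450,::-1],None,fx=3.66,fy=3.66,interpolation=cv2.INTER_CUBIC)[:440]
o=np.hstack([a,b]);o=np.clip(255*(o/255.)**.55,0,255).astype('uint8');print(o.shape);cv2.imwrite("pics/w3.png",o)
E
```

```text
-0.06 [[396. 472.]]
-0.04 [[395. 426.]]
-0.02 [[395. 391.]]
0 [[394. 363.]]
0.019 [[394. 342.]]
0.032 [[394. 330.]]
[[383.0, 504.0], [381.0, 219.0], [554.0, 196.0], [535.0, 405.0], [346.0, 438.0], [343.0, 340.0]]Traceback (most recent call last):
  File "<stdin>", line 7, in <module>
    return _nx.concatenate(arrs, 1, dtype=dtype, casting=casting)
           ~~~~~~~~~~~~~~~^^^^^^^^^^^^^^^^^^^^^^^^^^^^^^^^^^^^^^^
ValueError: all the input array dimensions except for the concatenation axis must match exactly, but along dimension 0, the array at index 0 has size 440 and the array at index 1 has size 439
```

```bash
python3 - <<'E'
from h import *
im=cams.snapshot("wrist");t2=cams.snapshot("scene");t3=cams.snapshot("top")
r=lambda a,f:cv2.resize(a[:,:,::-1],None,fx=f,fy=f,interpolation=cv2.INTER_CUBIC)
a=r(im[110:330,170:390],1.8);b=r(t2[80:180,170:250],5)[:,:];c=r(t3[195:295,355:455],3.9)
o=np.zeros((600,800,3),np.uint8);o[:396,:396]=a;o[:500,400:800]=b;o[400:590,:390]=c[100:290]
o=np.clip(255*(o/255.)**.42,0,255).astype('uint8');cv2.imwrite("pics/w3.png",o)
E
```

```text
(no output)
```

View pics/w3.png

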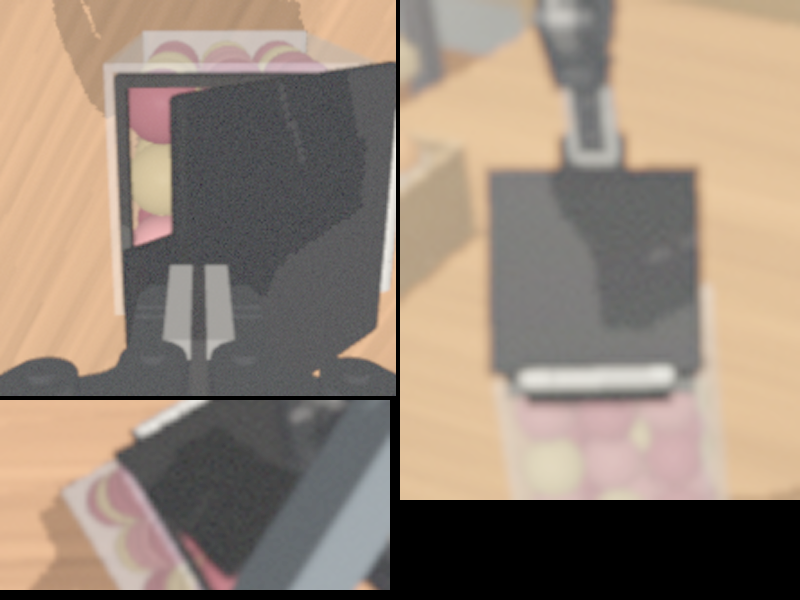

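The brightened views show the fingertips ending at about (593,165) in the scene panel and (200,265) in the wrist panel. Both put the visible tip some 19 mm *behind* the reported TCP, just above the tab base. The lid hasn't moved yet, which fits the near-zero force. I'll shift back over the plate and go down in checked steps.

Call:
{"name": "carry_out", "arguments": {
  "targets": [
    [[0,0.8,0,0,0,0,0],[0,1.5,0.2,0,0,0,0],[0,1.5,0.6,0,0,0,0],[0,1.5,1.0,0,0,0,0],[0,1.5,1.4,0,0,0,0],[0,1.5,1.7,0,0,0,0],[0,1.5,2.0,0,0,0,0],[0,1.3,2.3,0,0,0,0],[0,1.0,2.6,0,0,0,0],[0,0.7,2.9,0,0,0,0],[0,0.4,3.2,0,0,0,0],[0,0.4,3.2,0,0,0,0]]
  ]
}}

```text
t: 5.92
tcp_pos: [0.5019, -0.2741, 0.214]
tool_rot: [0.509, 0.861, -0.0, -0.001]
force: [-0.6, 0.8, 0.0]
finger_gap: -0.003
gripper_force: 0.0
```

```bash
cat > lid.py <<'E'
from h import *
i=cams.camera_info("scene");im=cams.snapshot("scene").astype(int).sum(2)
s=manip.sense();t=s["tcp_pos"];print(s["t"],t.round(4),"F",s["force"].round(2),"M",s["ft_torque"].round(2))
c=np.cos(J[2]);sn=np.sin(J[2]);d=t-[J[0],J[1],0];print("jar xy",round(1e3*(c*d[0]+sn*d[1]),1),round(1e3*(c*d[1]-sn*d[0]),1))
for col in(192,196,222,226): 
    r=np.where(im[90:175,col]<200)[0]+90; print(col,r.min(),r.max(),end=" | ")
print()
for th in(.763,.6,.4,.2,.1,0): print(th,proj(world(J,[lidpt(104,-40,th),lidpt(104,40,th)]),i).round(1).tolist())
E
python3 lid.py
```

```text
5.9667 [ 0.5022 -0.274   0.2143] F [-0.59  0.67 -0.28] M [ 0.02 -0.01 -0.03]
jar xy -13.4 0.8
192 154 156 | 196 158 160 | 222 118 159 | 226 118 155 | 
0.763 [[191.9, 113.0], [225.3, 112.6]]
0.6 [[193.2, 115.7], [225.9, 115.3]]
0.4 [[194.6, 120.2], [226.7, 119.8]]
0.2 [[196.0, 125.9], [227.5, 125.4]]
0.1 [[196.6, 129.1], [227.8, 128.6]]
0 [[197.1, 132.5], [228.1, 132.0]]
```

The lid is following the fingers: its edge moved from row 113.6 to 118, about 0.5 rad, with negligible force. Continuing along the arc.

Call:
{"name": "carry_out", "arguments": {
  "targets": [
    [[0,-0.25,0.3,0,0,0,0],[0,-0.45,0.6,0,0,0,0],[0,-0.6,0.9,0,0,0,0],[0,-0.75,1.2,0,0,0,0],[0,-0.9,1.5,0,0,0,0],[0,-1.05,1.8,0,0,0,0],[0,-1.15,2.1,0,0,0,0],[0,-1.25,2.4,0,0,0,0],[0,-1.35,2.7,0,0,0,0],[0,-1.4,3.0,0,0,0,0],[0,-1.45,3.3,0,0,0,0],[0,-1.45,3.3,0,0,0,0]]
  ]
}}

```text
t: 6.97
tcp_pos: [0.4897, -0.2805, 0.1809]
tool_rot: [0.509, 0.861, 0.0, -0.001]
force: [0.0, 0.5, -0.4]
finger_gap: 0.001
gripper_force: 0.1
```

```bash
python3 lid.py
```

```text
7.0167 [ 0.4898 -0.2805  0.1812] F [ 0.04 -0.03 -0.64] M [-0.02  0.03 -0.  ]
jar xy -27.3 1.1
192 131 156 | 196 130 160 | 222 129 159 | 226 129 155 | 
0.763 [[191.9, 113.0], [225.3, 112.6]]
0.6 [[193.2, 115.7], [225.9, 115.3]]
0.4 [[194.6, 120.2], [226.7, 119.8]]
0.2 [[196.0, 125.9], [227.5, 125.4]]
0.1 [[196.6, 129.1], [227.8, 128.6]]
0 [[197.1, 132.5], [228.1, 132.0]]
```

Call:
{"name": "carry_out", "arguments": {
  "targets": [
    [[0,-0.1,0.15,0,0,0,0],[0,-0.1,0.3,0,0,0,0],[0,-0.15,0.45,0,0,0,0],[0,-0.15,0.6,0,0,0,0],[0,-0.15,0.75,0,0,0,0],[0,-0.15,0.9,0,0,0,0],[0,-0.15,1.0,0,0,0,0],[0,-0.15,1.1,0,0,0,0],[0,-0.15,1.1,0,0,0,0]]
  ]
}}

```text
t: 7.77
tcp_pos: [0.4888, -0.2815, 0.1705]
tool_rot: [0.509, 0.861, 0.0, -0.0]
force: [0.4, -0.1, 0.7]
finger_gap: 0.0
gripper_force: 0.2
```

```bash
python3 lid.py | head -3
```

```text
7.8167 [ 0.4889 -0.2815  0.1706] F [-0.32 -0.03  0.36] M [-0.02  0.03 -0.03]
jar xy -28.7 0.6
192 138 156 | 196 90 160 | 222 133 159 | 226 133 155 |
```

Call:
{"name": "carry_out", "arguments": {
  "targets": [
    [[0,0,0.1,0,0,0,0],[0,0,0.2,0,0,0,0],[0,0,0.2,0,0,0,0],[0,0,0.3,0,0,0,0],[0,0,0.3,0,0,0,0]]
  ]
}}

```text
t: 8.23
tcp_pos: [0.489, -0.2816, 0.1681]
tool_rot: [0.509, 0.861, -0.0, 0.0]
force: [-1.4, 0.5, 4.7]
finger_gap: -0.003
gripper_force: 2.4
```

The seal is pushing back at 4.7 N. A couple more millimetres, to about 10 N.

Call:
{"name": "carry_out", "arguments": {
  "targets": [
    [[0,0,0.1,0,0,0,0],[0,0,0.1,0,0,0,0],[0,0,0.2,0,0,0,0],[0,0,0.2,0,0,0,0],[0,0,0.2,0,0,0,0]]
  ]
}}

```text
t: 8.65
tcp_pos: [0.489, -0.2817, 0.1667]
tool_rot: [0.509, 0.861, -0.0, 0.0]
force: [-2.5, 0.8, 8.2]
finger_gap: 0.002
gripper_force: 4.0
```

```bash
python3 lid.py | head -3
```

```text
8.7 [ 0.489  -0.2816  0.1667] F [-1.81  1.27  8.54] M [ 0.2   0.25 -0.01]
jar xy -28.6 0.4
192 90 156 | 196 90 160 | 222 134 159 | 226 134 155 |
```

Call:
{"name": "carry_out", "arguments": {
  "targets": [
    [[0,0,-0.2,0,0,0,0],[0,0,-0.4,0,0,0,0],[0,0,-0.7,0,0,0,0],[0,0,-1.2,0,0,0,0],[0,0,-3,0,0,0,0],[0,0,-6,0,0,0,0],[0,0,-10,0,0,0,0],[0,0,-14,0,0,0,0],[10,0,-17,0,0,0,0],[14,0,-19,0,0,0,0],[14,0,-19,0,0,0,0],[14,0,-19,0,0,0,0]]
  ]
}}

```text
t: 9.7
tcp_pos: [0.4193, -0.1559, 0.3571]
tool_rot: [0.508, 0.861, 0.0, -0.0]
force: [0.2, 0.7, -0.3]
finger_gap: 0.002
gripper_force: 0.0
```

```bash
python3 lid.py; python3 - <<'E'
from h import *
a=cams.snapshot("scene");b=cams.snapshot("top")
o=np.zeros((600,800,3),np.uint8);r=lambda a,f:cv2.resize(a[:,:,::-1],None,fx=f,fy=f,interpolation=cv2.INTER_CUBIC)
o[:480,:400]=r(a[110:230,165:265],4);o[:336,402:798]=r(b[200:284,360:459],4);o[340:600,402:798]=r(a[90:324,170:526],1.112)[:260,:396]
cv2.imwrite("pics/e.png",np.clip(255*(o/255.)**.6,0,255).astype('uint8'))
E
```

```text
9.75 [ 0.4182 -0.1535  0.3583] F [-2.64  2.83  0.28] M [0.09 0.06 0.05]
jar xy -28.8 146.9
192 138 156 | 196 134 160 | 222 134 159 | 226 133 155 | 
0.763 [[191.9, 113.0], [225.3, 112.6]]
0.6 [[193.2, 115.7], [225.9, 115.3]]
0.4 [[194.6, 120.2], [226.7, 119.8]]
0.2 [[196.0, 125.9], [227.5, 125.4]]
0.1 [[196.6, 129.1], [227.8, 128.6]]
0 [[197.1, 132.5], [228.1, 132.0]]
```

View pics/e.png

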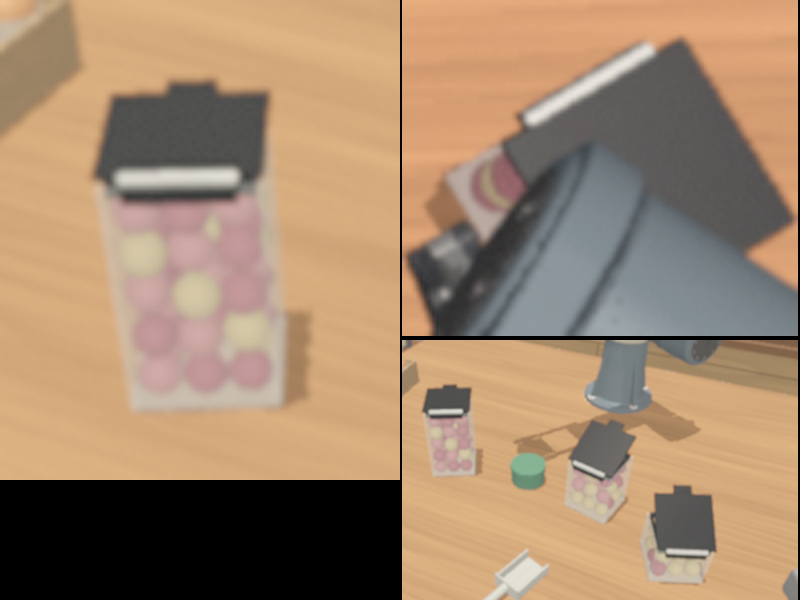

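The lid lies flat, its front edge at the same row (133–134) as when it was pressed. The jar's base corners are unmoved, and the other two lids are still open. Letting the arm settle, then handing in.

Call:
{"name": "carry_out", "arguments": {
  "targets": [
    [[0,0,0,0,0,0,0],[0,0,0,0,0,0,0],[0,0,0,0,0,0,0],[0,0,0,0,0,0,0]]
  ]
}}

```text
t: 10.18
tcp_pos: [0.4215, -0.1597, 0.3549]
tool_rot: [0.509, 0.861, 0.0, -0.001]
force: [0.1, 0.2, -0.1]
finger_gap: -0.003
gripper_force: 0.0
```

```bash
python3 -c "
from station import sign_off
print(sign_off())"
```

```text
the job is handed in; nothing more can be done
None
```

The tall jar's lid is pressed shut with about 8.5 N of measured downward force and stayed flat after the hand came away; in the final images the jar had not moved and the other two lids still stood open, and I handed the job in at about 10.2 s (no verdict was returned).

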